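# Post the spent moisture cassette into the collection caddy

## Robot

A 6-joint arm with a two-finger parallel gripper is mounted at the origin on the work surface. World frame = base frame: x ahead of the robot, y to its left, z up, the work surface at z = 0. Lengths are in m, angles in rad, forces in N, time in s.
With the tool pointing down it reaches from about 0.25 to 0.775 m from the base axis. Payload 4 kg.
Tool frame: the origin (TCP) lies between the finger pads; the fingertips stand bot.tip_reach ahead of it and the grasp point (between the pads) lies 5 mm behind it (bot.tip_reach is the distance from the TCP to the fingertips, in m); z points along the fingers, y is the direction in which the jaws open and shut (so a half turn about z gives the same grasp; the last joint's range is limited). The gripper opens to 85 mm and grips with 20 to 120 N. Pads are 22 mm wide; open, the fingers measure 114 mm over their backs; the gripper's body (76 mm by 85 mm) begins 54 mm behind the grasp point. The pads swing forward as they close: fully open they stand 13 mm farther back than shut.
Start: joints at [-1.223, 0.087, 1.371, -0, 1.684, -0.103], TCP at [0.24, -0.495, 0.245] pointing down, gripper open.
Joint ranges: [-3.1, 3.1], [-0.76, 2.03], [0.27, 2.55], [-1.08, 4.22], [0.17, 2.65], [-2.57, 2.57]. Speed limits (rad/s): [2.79, 2.79, 3.14, 3.14, 3.14, 3.14].

## Interface

Orientations are given as a unit quaternion [w, x, y, z].
In Python, from workcell import bot gives the robot as it stands.
- The arm moves only by the tool apply_moves, never from a script. Its argument "deltas" is a list of rows, each a list of 6 numbers: the shift along the tool's x, y, z in m, then the turn, a rotation vector about the tool's x, y, z in degrees. In form: [[x, y, z, ax, ay, az], ...]. A call has 1 to 20 rows; each row is the pose to reach, as a shift and turn from the pose commanded when the call began, along the tool's axes at that moment; what a row does not reach only later rows make up. A row lasts 1/8 s, in which the tool goes at most 62.5 mm and 10.7 degrees, less where a joint would pass 70% of its speed; a pose out of reach is approached as far as the arm can. A call with a gripper value outside its range is refused whole. "hand" is the opening, from 0 (shut) to 1 (fully open), set as the call begins (left out, the last holds). The fingers move at their own pace and stop on an object; the grip force is fixed at half the most. Time passes only in rows, so rows that repeat a pose let the fingers close. It gives the time, the measured TCP pose, the force and the opening at its end, in the units of the state.
- bot.read_state(): the state, without advancing time (a new reading comes with each control period).
- bot.get_image(name): name is "side" or "top"; returns a dict with "image" (400x640x3 uint8, red, green, blue), "K" (3x3 intrinsics, pixels), "T" (4x4, takes a point from camera to world coordinates). Camera axes: x right, y down, z forward; pixel columns grow to the right and rows downward; lengths in m; the calibration is good to about 2 mm. A picture is of the moment at which its call begins. There is no depth.
- bot.hand_in(): hands the job in, once; it reports no verdict.
The state is a dict: "t": time; "joint_pos": joint angles; "dq": joint speeds; "tau": joint torques, N m; "eef_pos": TCP position; "ee_rot": TCP orientation; "contact_force": force on the tool from outside, world axes, zero at the start; "moment": the same for the moment, N m; "gripper_width": opening from 0.0 (shut) to 1.0 (fully open).
Only numpy, scipy, OpenCV 4.12 (cv2) and the standard library are available. Lean on these libraries where they do the work, as an engineer would, in place of code of your own. Each camera call takes 0.05 s, during which the arm holds its last target. There are 200 camera calls.

## Task

One of the three moisture cassettes in the white stand is used up: the orange one. Lift it out and post it upright, foot first, through the slot in the white top of the green collection caddy, gently feeling for the slot and then pressing with no more than moderate hand force (always under about 25 newtons, or 2.5 kg), until it has gone right through and lies loose inside below the top. Leave the two blue cassettes in their pockets and everything else on the shelf where it is.

Things in the scene. Friction and masses are not known exactly. Their poses are not given: they have to be found in the camera images.
- spent: Used cassette, a flat rigid cartridge standing on its foot: lower part white with an orange window, 60 mm wide (its y) x 12 thick (its x) x 46 high; centred on that an orange grip tab 30 wide (y) x 8 thick (x) x 44 high, so 90 high in all; 42 to 84 g. Taken from above by the tab, across the 8 mm. Starts in any of the stand's three pockets. Origin: centre of the foot's underside; z up.
- spent_top (a point): Centre of the upper end of the spent cassette's tab, 90 mm above its foot.
- stand: Fixed white stand, 176 (x) x 80 (y) mm, 28 high, with three open pockets in a row along its x, at -60, 0 and +60 mm; a pocket is 16 (x) x 66 (y) mm inside, its floor 5 mm above the shelf. Origin: centre of the underside. The cassettes stand parallel to its axes.
- caddy: Fixed green box, 170 (x) x 130 (y) mm, with a white sliding top plate, 140 (x) x 116 (y) x 5 mm, its upper face 105 mm above the shelf; green rails at its y sides stand 2 mm higher. Inner floor 4 mm above the shelf. One slot through the plate's middle: 65 mm long along the caddy's y, centred on y = 0, and 14 mm wide across x. Origin: centre of the underside.
- slot_ref (a point): Point over the box's centre at the plate's upper face; axes as the caddy's. It marks the middle of the slot's possible places, not the slot: the plate is clamped anywhere along its x travel, so the slot's centre lies from 14 mm to the -x side to 14 mm to the +x side of here. No reading tells where: see it or feel for it. Rubbing or pressing does not shift the plate.
- slot_under (a point): Point 20 mm straight below slot_ref. From 4 to 19 mm below the plate's upper face, sprung rubber ramps at the slot's two ends grip the narrow edges of the cassette's 60 mm part: a steady push of roughly 5 to 15 N drives it past, and let go early it stays stuck. Once the 60 mm part is all below this level (the tab still stands 24 mm out of the slot) it drops in when released.
- fresh_a: Fresh cassette, same shape and size as the spent one but blue; stays in its pocket. Origin: centre of the foot's underside.
- fresh_b: The other fresh blue cassette, same shape and size; stays in its pocket. Origin: centre of the foot's underside.
- peg_tin: Open stainless steel tin with clothes pegs, 90 mm across, about 85 mm high. Origin: centre of the underside.
- green_bottle: Green glass bottle with a twist cap, 68 mm across, 200 mm high. Origin: centre of the underside.
- spoon_rest: White ceramic spoon rest, a 116 mm dish 16 mm high with a short handle towards its -x. Origin: centre of the dish's underside.
- scoop: White plastic laundry scoop, 70 x 55 mm box 45 mm high with a 90 mm handle towards its -x. Origin: centre of the box's underside.
- clip_hanger: Grey spring clip hanger lying flat, 300 mm long along its y, 12 mm high, steel hook towards its +x. Origin: centre of the bar's underside.

How it is judged:
By the outcome, as a careful person would: the job done as asked, in the order asked, and still so for the second after the job is handed in, with the robot touching nothing.
It also fails if it takes over 70 s, if anything falls off the work surface, if the arm or the gripper's body presses on something with over 40 N, if the wrist force passes 120 N, or if a joint passes its speed limit or range.

## Working session

There is one attempt and no reset: what is moved stays moved. The work goes in short steps, Python scripts to look and compute and a tool call to move; the robot and the scene stay as the last step left them, time stands still between calls to the robot, and variables do not carry over. Pictures are saved under pics/ and viewed, about 8 in all and at most 12, crops included, and the job is handed in when it is done.

Besides the shell and the picture viewer there is one more tool, called after ">>>" in YAML: its name, and indented under it one key for each argument. apply_moves: Moves the arm, as the interface text tells. Its arguments: {"type":"object","properties":{"deltas":{"type":"array"},"hand":{"type":"number"}},"required":["deltas"]}

```bash
mkdir -p pics; cat > h.py <<'E'
import numpy as np, cv2
from workcell import bot
def snap(n,f,crop=None,s=1):
    d=bot.get_image(n); im=d["image"]
    np.savez(f"pics/{f}.npz",K=d["K"],T=d["T"],im=im)
    if crop: im=im[crop[1]:crop[3],crop[0]:crop[2]]
    im=cv2.resize(im,None,fx=s,fy=s,interpolation=cv2.INTER_CUBIC)
    cv2.imwrite(f"pics/{f}.png",im[:,:,::-1]); return d
def proj(d,P):
    P=np.atleast_2d(P); T=np.linalg.inv(d["T"]); c=P@T[:3,:3].T+T[:3,3]; u=c@d["K"].T; return u[:,:2]/u[:,2:]
def atz(d,uv,z):
    uv=np.atleast_2d(uv); r=np.c_[uv,np.ones(len(uv))]@np.linalg.inv(d["K"]).T@d["T"][:3,:3].T; o=d["T"][:3,3]
    return o+r*((z-o[2])/r[:,2])[:,None]
E
python3 - <<'E'
from h import *
for n in("top","side"):
    d=snap(n,n+"0"); print(n,d["K"].round(1).tolist(),d["T"].round(3).tolist())
s=bot.read_state(); print(s, bot.tip_reach)
E
```

```text
top [[410.5, 0.0, 321.5], [0.0, 410.5, 197.9], [0.0, 0.0, 1.0]] [[-0.011, -0.996, 0.087, 0.49], [-1.0, 0.011, -0.005, -0.002], [0.004, -0.087, -0.996, 1.221], [0.0, 0.0, 0.0, 1.0]]
side [[504.2, 0.0, 314.7], [0.0, 504.2, 199.2], [0.0, 0.0, 1.0]] [[0.958, -0.224, 0.178, 0.32], [-0.285, -0.711, 0.642, -0.92], [-0.018, -0.666, -0.746, 1.164], [0.0, 0.0, 0.0, 1.0]]
{'t': 0.1, 'joint_pos': array([-1.22309518e+00,  8.78786569e-02,  1.37210462e+00,  3.40070280e-05,
        1.68360923e+00, -1.03106953e-01]), 'dq': array([ 0.00095869, -0.00072429, -0.00322081,  0.00065769, -0.00018305,
       -0.00025   ]), 'tau': array([ 1.26004736e-03, -3.53016365e+01, -3.14218462e+01, -2.66093639e-04,
        7.97107728e-03, -3.60149636e-05]), 'eef_pos': array([ 0.23948891, -0.49465372,  0.24425672]), 'ee_rot': array([-9.94521732e-04,  9.74702970e-01,  2.23501946e-01, -1.05212655e-04]), 'contact_force': array([-0.13053428,  0.14801202, -0.06493134]), 'moment': array([ 0.05621753, -0.00740364, -0.01329223]), 'gripper_width': 1.0021055620055743} 0.014
```

View pics/top0.png

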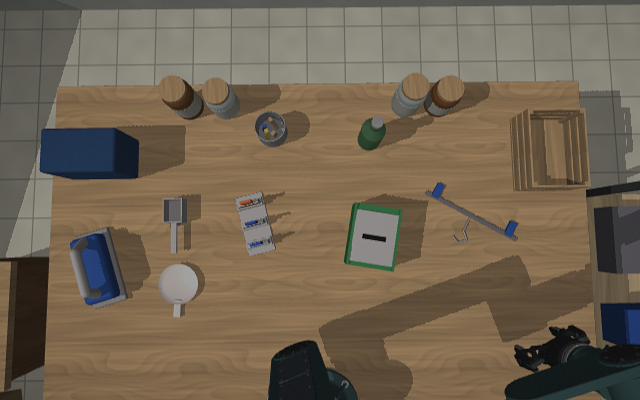

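View pics/side0.png

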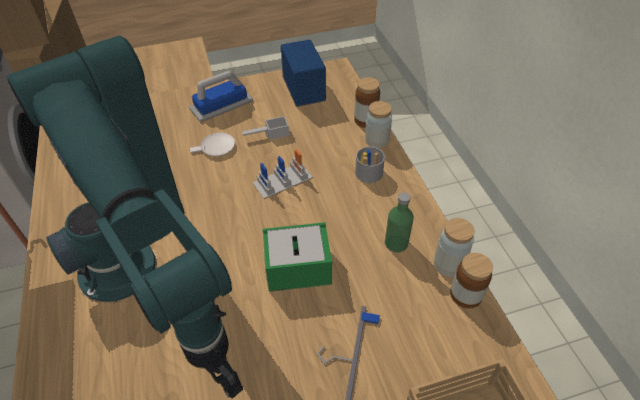

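Top view: orange cassette is in the far (+x) pocket near px (248,202), caddy slot near (374,238). In the side view the orange tab is near (299,157) and the slot near (295,245).

```bash
python3 - <<'E'
from h import *
t=dict(np.load("pics/top0.npz")); s=dict(np.load("pics/side0.npz"))
def blobs(d,f,box,name):
    x0,y0,x1,y1=box; im=cv2.resize(d["im"][y0:y1,x0:x1],None,fx=8,fy=8,interpolation=cv2.INTER_CUBIC)
    m=f(im.astype(int)).astype(np.uint8)
    n,_,st,_=cv2.connectedComponentsWithStats(m)
    out=[]
    for c in cv2.findContours(m,0,2)[0]:
        if cv2.contourArea(c)<150: continue
        r=cv2.minAreaRect(c); p=(cv2.boxPoints(r)+.5)/8-.5+[x0,y0]
        out.append(p); print(name,p.mean(0).round(2),(np.array(r[1])/8).round(1),p.round(1).tolist())
    return out
dark=lambda i:i.sum(2)<150
white=lambda i:(i.min(2)>140)&(i.max(2)-i.min(2)<35)
orange=lambda i:(i[...,0]-i[...,2]>110)
blue=lambda i:(i[...,2]-i[...,0]>50)
for d,n,bs,bc in((t,"top",(230,185,290,260),(335,195,412,275)),(s,"side",(245,140,320,200),(260,218,335,292))):
    bs_s=(360,230,388,246) if n=="top" else (286,230,304,260)
    for p in blobs(d,dark,bs_s,n+" slot"): 
        w=atz(d,p,.105); print("  slot world",w.mean(0).round(4),w.round(3).tolist())
    for p in blobs(d,white,bc,n+" plate"):
        w=atz(d,p,.105); print("  plate",w.mean(0).round(4),w.round(3).tolist())
    for p in blobs(d,orange,bs,n+" orange"): print("  ",atz(d,p,.095).mean(0).round(4))
    for p in blobs(d,blue,bs,n+" blue"): print("  ",atz(d,p,.095).mean(0).round(4))
f=lambda d,b:cv2.resize(d["im"][b[1]:b[3],b[0]:b[2]],(400,300*1),interpolation=cv2.INTER_CUBIC)
A=[f(t,(230,189,310,249)),f(t,(340,205,420,265)),f(s,(245,140,325,200)),f(s,(256,220,336,280))]
cv2.imwrite("pics/c.png",np.vstack([np.hstack(A[:2]),np.hstack(A[2:])])[:,:,::-1])
E
```

```text
top slot [373.68 237.36] [23.5  4.4] [[361.7, 237.6], [362.4, 233.3], [385.6, 237.1], [384.9, 241.4]]
  slot world [ 0.4784 -0.1471  0.105 ] [[0.478, -0.115, 0.105], [0.49, -0.117, 0.105], [0.479, -0.18, 0.105], [0.467, -0.177, 0.105]]
top plate [390.44 263.19] [2.8 5.4] [[387.8, 264.7], [390.7, 260.2], [393.0, 261.6], [390.2, 266.2]]
top plate [351.62 258.82] [3.8 2. ] [[349.5, 258.9], [350.3, 257.1], [353.7, 258.7], [352.9, 260.5]]
top plate [351.38 254.25] [5.6 0.9] [[350.9, 251.4], [351.8, 251.4], [351.8, 257.1], [350.9, 257.1]]
top plate [352.38 245.69] [ 0.9 10.2] [[351.9, 250.8], [351.9, 240.6], [352.8, 240.6], [352.8, 250.8]]
top plate [353.26 237.42] [0.8 5.3] [[352.6, 240.0], [353.0, 234.8], [353.9, 234.8], [353.5, 240.1]]
top plate [382.88 234.69] [0.8 4.6] [[380.6, 234.3], [385.2, 234.3], [385.2, 235.1], [380.6, 235.1]]
top plate [360.56 235.62] [0.8 5.1] [[360.2, 238.2], [360.2, 233.1], [360.9, 233.1], [360.9, 238.2]]
top plate [364.5  231.62] [0.6 5.1] [[361.9, 231.3], [367.1, 231.3], [367.1, 231.9], [361.9, 231.9]]
top plate [354.38 230.56] [5.8 0.6] [[354.1, 227.7], [
[... 2351 characters left out ...]
, 230.7], [320.2, 225.0], [324.0, 259.8], [270.0, 265.6]]
  plate [ 0.4775 -0.1454  0.105 ] [[0.416, -0.077, 0.105], [0.559, -0.102, 0.105], [0.535, -0.213, 0.105], [0.4, -0.189, 0.105]]
side orange [297.43 151.81] [7.3 2.6] [[294.0, 150.1], [295.8, 148.3], [300.9, 153.5], [299.0, 155.3]]
   [0.5792 0.206  0.095 ]
side blue [279.94 172.92] [8.1 1.1] [[277.1, 170.0], [278.0, 169.3], [282.8, 175.8], [281.9, 176.5]]
side blue [263.68 170.42] [15.3  4.5] [[260.1, 163.3], [264.5, 162.5], [267.3, 177.5], [262.9, 178.3]]
side blue [281.06 163.22] [15.3  5. ] [[277.6, 155.9], [282.6, 155.3], [284.5, 170.5], [279.5, 171.1]]
   [0.505  0.1328 0.095 ]
   [0.461  0.1582 0.095 ]
   [0.5184 0.1725 0.095 ]
```

View pics/c.png

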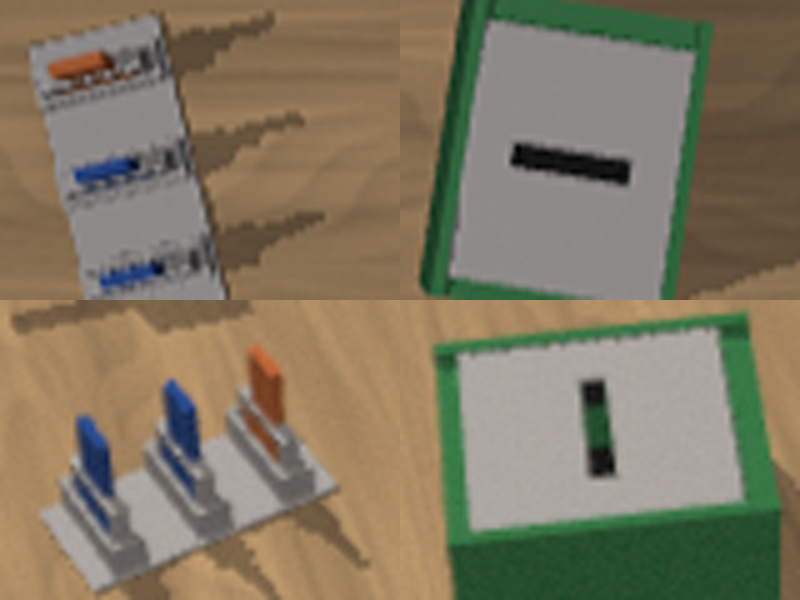

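Crops: slot clear as a dark bar, at about (0.478, -0.147), with caddy yaw of about -10°. The stand is at about 13.7°. I'll refine the tab poses by a silhouette fit on both views.

```bash
cat >> h.py <<'E'
from scipy.optimize import minimize
S=8
def poly(d,P,box):
    uv=(proj(d,P)-box[:2]+.5)*S-.5
    return cv2.convexHull(uv.astype(np.float32))
def fit(views,P,x0,steps):
    # views: (d,mask,box); P(x)->points ; minimise silhouette mismatch
    def cost(x):
        c=0
        for d,m,b in views:
            r=np.zeros_like(m); cv2.fillConvexPoly(r,np.round(poly(d,P(x),b)*16).astype(np.int32),1,shift=4)
            c+=np.abs(r.astype(int)-m).sum()/m.sum()
        return c
    n=len(x0); sim=np.vstack([x0,*(np.array(x0)+np.diag(steps))])
    r=minimize(cost,x0,method="Nelder-Mead",options=dict(initial_simplex=sim,xatol=1e-5,fatol=1e-4,maxiter=400))
    return r.x,r.fun
def mask(d,f,box):
    im=cv2.resize(d["im"][box[1]:box[3],box[0]:box[2]],None,fx=S,fy=S,interpolation=cv2.INTER_CUBIC)
    m=f(im.astype(int)).astype(np.uint8); n,l,st,_=cv2.connectedComponentsWithStats(m)
    return (l==1+st[1:,4].argmax()).astype(np.uint8)
def boxpts(x,y,yaw,w,h,z0,z1):
    a=np.radians(yaw); c,s=np.cos(a),np.sin(a)
    return np.array([[x+c*i*w/2-s*j*h/2,y+s*i*w/2+c*j*h/2,z] for i in(-1,1) for j in(-1,1) for z in(z0,z1)])
E
python3 - <<'E'
from h import *
t=dict(np.load("pics/top0.npz")); s=dict(np.load("pics/side0.npz"))
org=lambda i:(i[...,0]-i[...,2]>75)&(i[...,0]>1.9*i[...,2])
blu=lambda i:(i[...,2]-i[...,0]>35)
dark=lambda i:i.sum(2)<230
B=(357,228,391,248)
# slot, top view plus side (side: dark or green inside plate)
mt=mask(t,dark,B); SB=(286,228,304,262)
ms=mask(s,lambda i:(i.min(2)<75),SB)
for v,n in(([(t,mt,B)],"top"),([(s,ms,SB)],"side"),([(t,mt,B),(s,ms,SB)],"both")):
    print("slot",n,*fit(v,lambda x:boxpts(x[0],x[1],x[2],.014,.065,.105,.105),[.478,-.147,-10],[.003,.003,4]))
for nm,f,g,bt,bs in(("orange",org,(.58,.2035),(234,193,254,208),(288,143,303,166)),("blue mid",blu,(.522,.189),(240,215,260,230),(274,152,287,173)),("blue near",blu,(.464,.175),(245,236,265,250),(257,159,270,180))):
    vt=(t,mask(t,f,bt),bt); vs=(s,mask(s,f,bs),bs)
    for v,n in(([vt],"top"),([vs],"side"),([vt,vs],"both")):
        P=lambda x:boxpts(x[0],x[1],x[2],.008,.030,.053,.095)
        print(nm,n,*fit(v,P,[*g,13.7],[.003,.003,4]))
E
```

```text
slot top [ 0.47872929 -0.14746847 -9.82818151] 0.1665244596131968
slot side [  0.47774549  -0.14472794 -11.42080202] 0.3151447661469933
slot both [ 0.47801395 -0.14705412 -9.91985437] 0.49025960863605383
orange top [0.58147914 0.20648147 3.43595609] 0.7528592739930383
orange side [ 0.5809878   0.21112909 15.26039963] 0.12446014919513153
orange both [0.58165707 0.20907759 8.58478368] 0.9947329343108389
blue mid top [ 0.52331201  0.19100247 11.570234  ] 0.32340777502067825
blue mid side [0.5217779  0.19330993 4.35089064] 0.17381375285460543
blue mid both [0.52255894 0.19331907 8.45519315] 0.5644716348606797
blue near top [ 0.46446537  0.17676712 12.71714453] 0.22832244008714597
blue near side [0.46324565 0.17828626 5.0308281 ] 0.15189203492987563
blue near both [ 0.4641803   0.17838631 10.3058112 ] 0.5144168466833972
```

```bash
cat >> h.py <<'E'
from scipy.spatial.transform import Rotation as R
def delta(p1,yaw1,p0,yaw0):
    "yaw = world heading of tool x, deg, tool down"
    a=np.radians(yaw0); M=np.array([[np.cos(a),np.sin(a),0],[np.sin(a),-np.cos(a),0],[0,0,-1]])
    return (M.T@(np.array(p1)-p0)).round(4), -(yaw1-yaw0)
def tcp():
    s=bot.read_state(); q=s["ee_rot"]; m=R.from_quat([q[1],q[2],q[3],q[0]]).as_matrix()
    return s["eef_pos"],np.degrees(np.arctan2(m[1,0],m[0,0])),m[2,2],s["contact_force"],s["gripper_width"]
E
python3 - <<'E'
from h import *
print(tcp()); d,a=delta([.581,.206,.2],103.7,[.24,-.495,.245],25.8)
print(d,a)
E
```

```text
(array([ 0.23948891, -0.49465372,  0.24425672]), np.float64(25.829605204224496), np.float64(-0.999997999713644), array([-0.13053428,  0.14801202, -0.06493134]), 1.0021055620055743)
[ 0.6121 -0.4827  0.045 ] -77.9
```

>>> apply_moves:
  deltas:
    - [0.038,-0.03,0,0,0,-5]
    - [0.077,-0.06,0,0,0,-10]
    - [0.115,-0.09,0,0,0,-15]
    - [0.153,-0.121,0,0,0,-20]
    - [0.191,-0.151,0,0,0,-25]
    - [0.23,-0.181,0,0,0,-30]
    - [0.268,-0.211,0,0,0,-35]
    - [0.306,-0.241,0,0,0,-40]
    - [0.344,-0.272,0,0,0,-45]
    - [0.383,-0.302,0,0,0,-50]
    - [0.421,-0.332,0,0,0,-55]
    - [0.459,-0.362,0.01,0,0,-60]
    - [0.497,-0.392,0.02,0,0,-65]
    - [0.536,-0.422,0.03,0,0,-70]
    - [0.574,-0.453,0.04,0,0,-75]
    - [0.612,-0.483,0.045,0,0,-77.9]
    - [0.612,-0.483,0.045,0,0,-77.9]
    - [0.612,-0.483,0.045,0,0,-77.9]
  hand: 0.35

```text
t: 2.35
eef_pos: [0.5797, 0.2059, 0.1996]
ee_rot: [-0.0, 0.618, 0.787, -0.001]
contact_force: [0.0, 0.3, -0.4]
gripper_width: 0.351
```

```bash
python3 - <<'E'
from h import *
print(tcp()); 
d=bot.get_image("top");s=bot.get_image("side")
# tab top corners and fingertip positions
for q in (d,s): print(proj(q,[[.581,.206,.095],tcp()[0]]).round(1).tolist())
f=lambda d,b:cv2.resize(d["image"][b[1]:b[3],b[0]:b[2]],(400,300),interpolation=cv2.INTER_CUBIC)
cv2.imwrite("pics/g1.png",np.hstack([f(d,(205,165,285,225)),f(s,(260,100,340,160))])[:,:,::-1])
E
```

```text
(array([0.57966754, 0.20593413, 0.19961733]), np.float64(103.72409393091019), np.float64(-0.9999983157269532), array([ 0.04268599,  0.31241751, -0.37248714]), 0.3512650735855557)
[[244.0, 201.3], [236.5, 198.4]]
[[298.0, 151.7], [296.2, 125.6]]
```

View pics/g1.png

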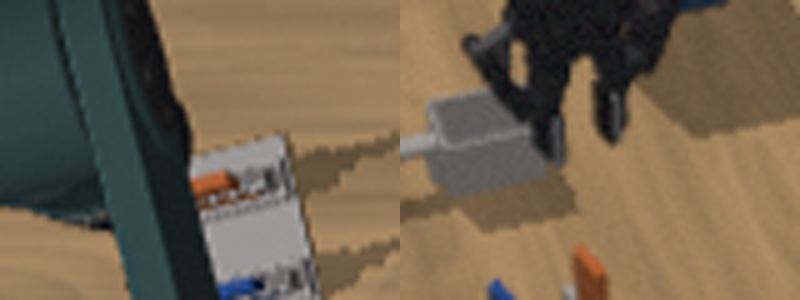

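The fingers straddle the orange tab. I'll descend and grip.

>>> apply_moves:
  deltas:
    - [0,-0.001,0.02,0,0,0]
    - [0,-0.001,0.045,0,0,0]
    - [0,-0.001,0.07,0,0,0]
    - [0,-0.001,0.09,0,0,0]
    - [0,-0.001,0.105,0,0,0]
    - [0,-0.001,0.112,0,0,0]
    - [0,-0.001,0.112,0,0,0]
    - [0,-0.001,0.112,0,0,0]

```text
t: 3.45
eef_pos: [0.5797, 0.2062, 0.0894]
ee_rot: [0.001, 0.618, 0.787, 0.001]
contact_force: [-0.1, -0.0, 0.4]
gripper_width: 0.349
```

>>> apply_moves:
  deltas:
    - [0,0,0,0,0,0]
    - [0,0,0,0,0,0]
    - [0,0,0,0,0,0]
    - [0,0,0,0,0,0]
    - [0,0,0,0,0,0]
    - [0,0,0,0,0,0]
  hand: 0

```text
t: 4.2
eef_pos: [0.5797, 0.2063, 0.0893]
ee_rot: [0.001, 0.618, 0.787, 0.001]
contact_force: [0.7, 0.5, 5.5]
gripper_width: 0.076
```

>>> apply_moves:
  deltas:
    - [0,0,-0.006,0,0,0]
    - [0,0,-0.015,0,0,0]
    - [0,0,-0.03,0,0,0]
    - [0,0,-0.045,0,0,0]
    - [0,0,-0.06,0,0,0]
    - [0,0,-0.08,0,0,0]
    - [0,0,-0.1,0,0,0]
    - [0,0,-0.12,0,0,0]
    - [0,0,-0.135,0,0,0]
    - [0,0,-0.145,0,0,0]
    - [0,0,-0.145,0,0,0]
    - [0,0,-0.145,0,0,0]

```text
t: 5.7
eef_pos: [0.5787, 0.206, 0.2323]
ee_rot: [-0.001, 0.618, 0.787, -0.001]
contact_force: [-0.3, -0.5, -0.7]
gripper_width: 0.078
```

```bash
python3 - <<'E'
from h import *
p=tcp(); print(p)
print(delta([.478,-.147,.225],80,[p[0][0],p[0][1],.233],103.7))
d=snap("side","lift",(230,80,350,170),5)
org=lambda i:(i[...,0]-i[...,2]>75)&(i[...,0]>1.9*i[...,2])
print(proj(d,p[0]))
E
```

```text
(array([0.578708  , 0.20600413, 0.23230111]), np.float64(103.729366042752), np.float64(-0.9999983526437757), array([-0.3245298 , -0.50456384, -0.72293082]), 0.0777426074994179)
(array([-0.3191, -0.1814,  0.008 ]), 23.700000000000003)
[[295.22079383 117.02444177]]
```

View pics/lift.png

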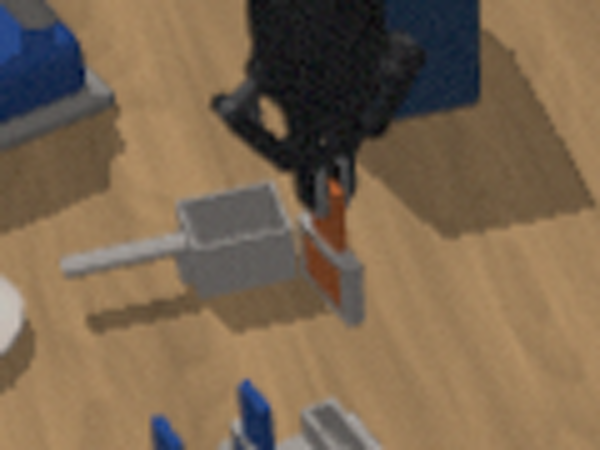

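The cassette is held, lower body near crop px (335,275), and both blues are still in place. Now moving over the caddy.

>>> apply_moves:
  deltas:
    - [-0.015,-0.009,0,0,0,1]
    - [-0.04,-0.023,0,0,0,3]
    - [-0.07,-0.04,0,0,0,5]
    - [-0.1,-0.057,0,0,0,7.5]
    - [-0.13,-0.074,0,0,0,10]
    - [-0.16,-0.091,0,0,0,12]
    - [-0.19,-0.108,0,0,0,14]
    - [-0.22,-0.125,0,0,0,16]
    - [-0.25,-0.142,0,0,0,18.5]
    - [-0.275,-0.156,0,0,0,20.5]
    - [-0.297,-0.169,0,0,0,22]
    - [-0.311,-0.177,0,0,0,23.2]
    - [-0.319,-0.182,0,0,0,23.7]
    - [-0.319,-0.182,0.004,0,0,23.7]
    - [-0.319,-0.182,0.008,0,0,23.7]
    - [-0.319,-0.182,0.008,0,0,23.7]

```text
t: 7.75
eef_pos: [0.4779, -0.1462, 0.2246]
ee_rot: [-0.001, 0.766, 0.643, -0.0]
contact_force: [0.7, 0.2, -1.4]
gripper_width: 0.078
```

```bash
python3 - <<'E'
from h import *
p=tcp(); print(p)
print(delta([.478,-.147,.195],80,p[0],p[1]))
d=snap("side","over",(240,150,360,240),6); np.savez("pics/over.npz",K=d["K"],T=d["T"],im=d["image"])
f=p[0]-[0,0,.083]; print("pred foot,top,tips px",proj(d,[f,f+[0,0,.046],p[0]-[0,0,.014]]).round(1).tolist())
print("pred body corners",proj(d,boxpts(p[0][0],p[0][1],-10,.012,.06,f[2],f[2]+.046)).round(1).tolist())
E
```

```text
(array([ 0.47789629, -0.14621855,  0.22455808]), np.float64(80.09592070560888), np.float64(-0.9999990618843564), array([ 0.73644506,  0.15704251, -1.40459965]), 0.07786827074709168)
(array([-0.0008,  0.0002,  0.0296]), np.float64(0.09592070560887578))
pred foot,top,tips px [[294.7, 236.4], [293.8, 225.1], [293.4, 219.2]]
pred body corners [[293.4, 246.1], [292.5, 234.8], [291.4, 227.5], [290.4, 216.1], [298.1, 245.6], [297.3, 234.3], [296.0, 227.1], [295.2, 215.7]]
```

View pics/over.png

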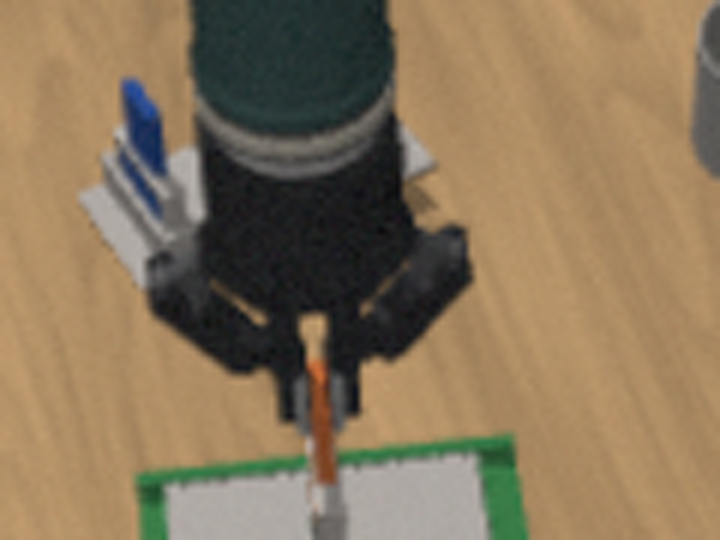

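Cassette is over the plate; the crop cut off its foot. I'll re-crop the stored image, with the predicted wireframe beside it.

```bash
python3 - <<'E'
from h import *
d=dict(np.load("pics/over.npz")); b=(270,205,320,255); k=12
a=cv2.resize(d["im"][b[1]:b[3],b[0]:b[2]],None,fx=8,fy=8,interpolation=cv2.INTER_CUBIC); c=a.copy()
p=tcp()[0]; q=(proj(d,boxpts(p[0],p[1],-10,.012,.06,p[2]-.083,p[2]-.037))-b[:2]+.5)*8
for i in range(8):
    for j in range(i):
        if bin(i^j).count("1")==1: cv2.line(c,tuple(q[i].astype(int)),tuple(q[j].astype(int)),(255,0,255),1)
cv2.imwrite("pics/over2.png",np.hstack([a,c])[:,:,::-1])
E
```

```text
(no output)
```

View pics/over2.png

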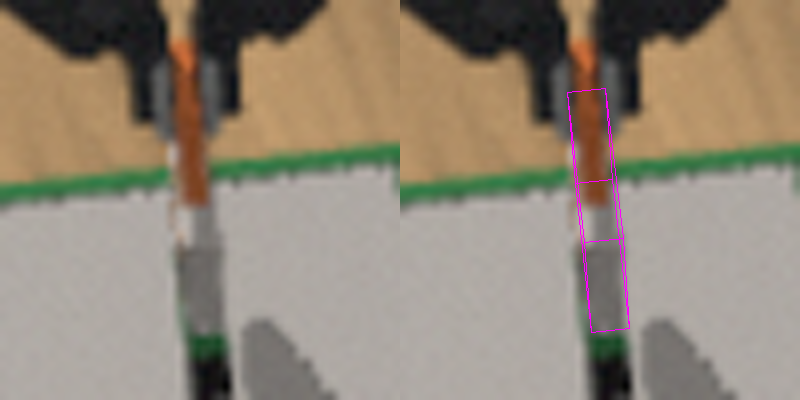

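In the side view the near face spans crop x 176–224, about 0.6 px (1.3 mm) to -x of the prediction; y agrees. I'll correct +1 mm in tool y, then go down to just above the plate and feel.

>>> apply_moves:
  deltas:
    - [0,0.001,0.01,0,0,0]
    - [0,0.001,0.02,0,0,0]
    - [0,0.001,0.028,0,0,0]
    - [0,0.001,0.028,0,0,0]
    - [0,0.001,0.028,0,0,0]

```text
t: 8.43
eef_pos: [0.4791, -0.1472, 0.1975]
ee_rot: [0.0, 0.766, 0.643, 0.0]
contact_force: [-0.1, 0.1, 0.0]
gripper_width: 0.079
```

>>> apply_moves:
  deltas:
    - [0,0,0.0015,0,0,0]
    - [0,0,0.003,0,0,0]
    - [0,0,0.0045,0,0,0]
    - [0,0,0.006,0,0,0]
    - [0,0,0.0075,0,0,0]
    - [0,0,0.009,0,0,0]
    - [0,0,0.009,0,0,0]

```text
t: 9.3
eef_pos: [0.4791, -0.1472, 0.1891]
ee_rot: [0.0, 0.766, 0.643, 0.0]
contact_force: [-0.6, 0.3, 2.9]
gripper_width: 0.078
```

>>> apply_moves:
  deltas:
    - [0,0,0.0005,0,0,0]
    - [0,0,0.001,0,0,0]
    - [0,0,0.001,0,0,0]

```text
t: 9.68
eef_pos: [0.4792, -0.1473, 0.1889]
ee_rot: [0.001, 0.766, 0.643, 0.0]
contact_force: [-3.0, 1.0, 8.5]
gripper_width: 0.077
```

>>> apply_moves:
  deltas:
    - [0,0,-0.0004,0,0,0]
    - [0,-0.0005,-0.0004,0,0,0]
    - [0,-0.001,-0.0004,0,0,0]
    - [0,-0.0015,-0.0004,0,0,0]
    - [0,-0.0015,-0.0004,0,0,0]

```text
t: 10.3
eef_pos: [0.4771, -0.1468, 0.1868]
ee_rot: [-0.001, 0.766, 0.643, -0.0]
contact_force: [0.2, 0.1, -0.2]
gripper_width: 0.077
```

```bash
python3 -c "
from h import *
print(tcp(),bot.read_state()['moment'])"
```

```text
(array([ 0.47713442, -0.14679762,  0.18684566]), np.float64(80.0267609480062), np.float64(-0.9999990741279072), array([ 0.2043065 ,  0.05016388, -0.20942979]), 0.07738583090283771) [-0.04361448 -0.02060917 -0.02599037]
```

It fell into the slot: z went down 2 mm and the force went to 0. I'll press on gently.

>>> apply_moves:
  deltas:
    - [0,0,0.001,0,0,0]
    - [0,0,0.002,0,0,0]
    - [0,0,0.003,0,0,0]
    - [0,0,0.004,0,0,0]
    - [0,0,0.004,0,0,0]

```text
t: 10.92
eef_pos: [0.4774, -0.1469, 0.1836]
ee_rot: [-0.0, 0.766, 0.643, -0.0]
contact_force: [0.1, 0.1, -0.8]
gripper_width: 0.08
```

>>> apply_moves:
  deltas:
    - [0,0,0.001,0,0,0]
    - [0,0,0.002,0,0,0]
    - [0,0,0.003,0,0,0]
    - [0,0,0.004,0,0,0]
    - [0,0,0.005,0,0,0]
    - [0,0,0.006,0,0,0]

```text
t: 11.68
eef_pos: [0.4778, -0.1465, 0.1781]
ee_rot: [0.0, 0.766, 0.643, 0.001]
contact_force: [-0.4, 3.9, 3.6]
gripper_width: 0.073
```

>>> apply_moves:
  deltas:
    - [0.0005,0,0.001,0,0,0]
    - [0.0008,0,0.002,0,0,0]
    - [0.0008,0,0.003,0,0,0]
    - [0.0008,0,0.004,0,0,0]
    - [0.0008,0,0.005,0,0,0]
    - [0.0008,0,0.006,0,0,0]

```text
t: 12.42
eef_pos: [0.478, -0.1466, 0.1728]
ee_rot: [0.001, 0.766, 0.643, 0.0]
contact_force: [0.8, 3.3, 6.6]
gripper_width: 0.075
```

>>> apply_moves:
  deltas:
    - [0.0008,0,0.001,0,0,0]
    - [0.0008,0,0.002,0,0,0]
    - [0.0008,0,0.003,0,0,0]
    - [0.0008,0,0.004,0,0,0]
    - [0.0008,0,0.005,0,0,0]
    - [0.0008,0,0.006,0,0,0]
    - [0.0008,0,0.007,0,0,0]
    - [0.0008,0,0.008,0,0,0]

```text
t: 13.42
eef_pos: [0.4781, -0.1462, 0.1644]
ee_rot: [0.001, 0.766, 0.643, -0.0]
contact_force: [0.6, 2.2, 5.7]
gripper_width: 0.074
```

>>> apply_moves:
  deltas:
    - [0,0,0.001,0,0,0]
    - [0,0,0.002,0,0,0]
    - [0,0,0.003,0,0,0]
    - [0,0,0.004,0,0,0]
    - [0,0,0.005,0,0,0]
    - [0,0,0.006,0,0,0]
    - [0,0,0.007,0,0,0]
    - [0,0,0.008,0,0,0]
    - [0,0,0.009,0,0,0]
    - [0,0,0.01,0,0,0]
    - [0,0,0.011,0,0,0]
    - [0,0,0.012,0,0,0]

```text
t: 14.92
eef_pos: [0.478, -0.1462, 0.1523]
ee_rot: [0.001, 0.766, 0.643, -0.0]
contact_force: [0.7, 3.0, 5.2]
gripper_width: 0.073
```

>>> apply_moves:
  deltas:
    - [0,0,0.001,0,0,0]
    - [0,0,0.002,0,0,0]
    - [0,0,0.003,0,0,0]
    - [0,0,0.004,0,0,0]
    - [0,0,0.005,0,0,0]
    - [0,0,0.006,0,0,0]
    - [0,0,0.007,0,0,0]
    - [0,0,0.008,0,0,0]
    - [0,0,0.009,0,0,0]
    - [0,0,0.01,0,0,0]
    - [0,0,0.011,0,0,0]
    - [0,0,0.012,0,0,0]

```text
t: 16.42
eef_pos: [0.478, -0.1462, 0.1403]
ee_rot: [0.001, 0.766, 0.643, -0.0]
contact_force: [0.9, 2.7, 5.2]
gripper_width: 0.08
```

>>> apply_moves:
  deltas:
    - [0,0,0.001,0,0,0]
    - [0,0,0.002,0,0,0]
    - [0,0,0.003,0,0,0]
    - [0,0,0.004,0,0,0]
    - [0,0,0.005,0,0,0]
    - [0,0,0.006,0,0,0]
    - [0,0,0.007,0,0,0]
    - [0,0,0.008,0,0,0]
    - [0,0,0.009,0,0,0]
    - [0,0,0.01,0,0,0]
    - [0,0,0.011,0,0,0]
    - [0,0,0.012,0,0,0]
    - [0,0,0.013,0,0,0]
    - [0,0,0.014,0,0,0]
    - [0,0,0.015,0,0,0]
    - [0,0,0.016,0,0,0]

```text
t: 18.42
eef_pos: [0.4771, -0.1462, 0.1229]
ee_rot: [0.0, 0.766, 0.643, -0.001]
contact_force: [-0.7, -0.7, -1.6]
gripper_width: 0.08
```

Ramp force is gone (below 0), so I'll release, wait, and rise.

>>> apply_moves:
  deltas:
    - [0,0,0,0,0,0]
    - [0,0,0,0,0,0]
    - [0,0,0,0,0,0]
    - [0,0,0,0,0,0]
    - [0,0,-0.003,0,0,0]
    - [0,0,-0.01,0,0,0]
    - [0,0,-0.03,0,0,0]
    - [0,0,-0.06,0,0,0]
    - [0,0,-0.1,0,0,0]
    - [0,0,-0.14,0,0,0]
    - [0,0,-0.16,0,0,0]
    - [0,0,-0.16,0,0,0]
  hand: 0.4

```text
t: 19.92
eef_pos: [0.4786, -0.1457, 0.2865]
ee_rot: [0.003, 0.766, 0.643, 0.001]
contact_force: [-0.9, -1.1, 0.1]
gripper_width: 0.402
```

```bash
python3 - <<'E'
from h import *
print(tcp()); d=snap("side","end",(200,100,360,300),3)
E
```

```text
(array([ 0.47862107, -0.1457011 ,  0.2865467 ]), np.float64(80.02913622668605), np.float64(-0.9999840470279666), array([-0.88360795, -1.06518678,  0.14863285]), 0.4017210201778119)
```

View pics/end.png

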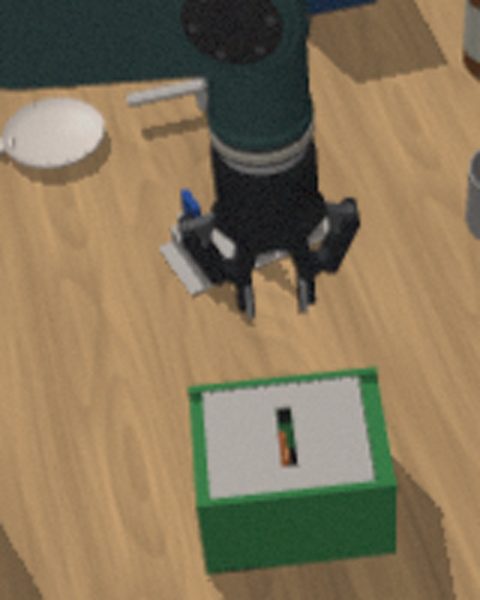

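Nothing stands above the plate, and orange is visible through the slot at crop (284,445). I'll move the arm aside and check both the caddy and the stand.

>>> apply_moves:
  deltas:
    - [-0.03,0,0,0,0,0]
    - [-0.06,0,0,0,0,0]
    - [-0.1,0,0,0,0,0]
    - [-0.14,0,0,0,0,0]
    - [-0.18,0,0,0,0,0]
    - [-0.22,0,0,0,0,0]
    - [-0.25,0,0,0,0,0]
    - [-0.27,0,0,0,0,0]
    - [-0.27,0,0,0,0,0]
    - [-0.27,0,0,0,0,0]

```text
t: 21.22
eef_pos: [0.4313, -0.4103, 0.2835]
ee_rot: [-0.0, 0.766, 0.643, 0.0]
contact_force: [0.3, 0.7, 0.7]
gripper_width: 0.4
```

```bash
python3 - <<'E'
from h import *
t=bot.get_image("top");s=bot.get_image("side")
f=lambda d,b:cv2.resize(d["image"][b[1]:b[3],b[0]:b[2]],(400,300),interpolation=cv2.INTER_CUBIC)
A=[f(t,(230,189,310,249)),f(t,(354,223,394,253)),f(s,(245,140,325,200)),f(s,(276,230,316,260))]
cv2.imwrite("pics/fin.png",np.vstack([np.hstack(A[:2]),np.hstack(A[2:])])[:,:,::-1])
E
```

```text
(no output)
```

View pics/fin.png

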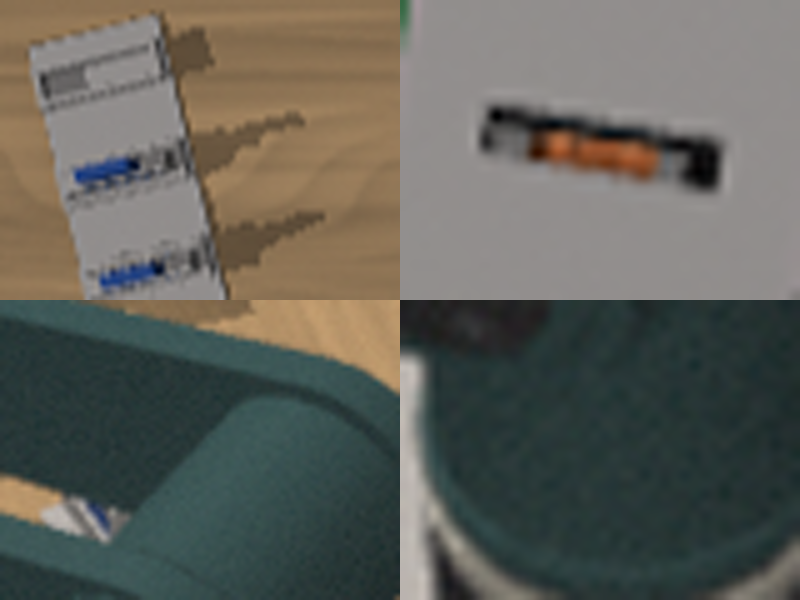

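Last view: the orange pocket is empty and both blues are in place. The orange shows only inside the slot outline (crop 535–660, 130–175), with no protrusion or shadow on the plate.

```bash
python3 -c "
from workcell import bot
print(bot.hand_in())"
```

```text
the job is handed in; nothing more can be done
None
```

The orange cassette is through the slot and inside the caddy, and I handed the job in at about 21 s of the 70 s allowed.

- **How it went:** I gripped the orange cassette by its tab in the far (+x) pocket, lifted it out and carried it over the caddy. The first touch landed on the plate beside the slot at about 8.5 N. Sliding it 2 mm towards -x found the slot. I then pressed it past the rubber ramps, and the highest reading while pressing was about 7 N vertically. At the end of each move these were well under 25 N; forces in between were not logged.
- **Release:** The ramp force was gone before I let go, with the foot estimated at about 39 mm above the shelf. The arm then rose and moved clear.
- **Last checks:** The far pocket is empty, both blue cassettes are in their pockets and nothing stands above the white top. Orange shows only within the slot outline.
- **Not confirmed:** I could not see whether the cassette stands or leans inside. In the final side picture the arm blocked the caddy, so that check rests on the earlier side picture and the final top view. I did not look closely at the other objects on the shelf after the job; the path kept clear of them and no contact was felt.

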